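# Stop a stalled sample shuttle, push its carriage home and release the stop

### The arm

A 6-joint arm with a two-finger parallel gripper is mounted at the origin on the work surface; the furniture and walls round the work are solid. World frame = base frame: x ahead of the robot, y to its left, z up, the work surface at z = 0. Lengths are in m, angles in degrees, forces in N, time in s.
With the tool pointing down it reaches from about 0.3 to 0.75 m from the base axis. Payload 8.5 kg.
Tool frame: the origin (TCP) lies on the centre line of the jaws, within the pads' length; the fingertips stand 22 mm ahead of it and the grasp point (between the pads) lies 3 mm ahead of it (env.tip_reach is the distance from the TCP to the fingertips, in m); y points along the fingers, z is the direction in which the jaws open and shut, and the axes are right-handed (so a half turn about y gives the same grasp; the last joint's range is limited). The gripper opens to 85 mm and grips with 20 to 120 N. Pads are 22 mm wide; open, the fingers measure 114 mm over their backs; the gripper's body (76 mm by 85 mm) begins 54 mm behind the grasp point. The pads swing forward as they close: fully open they stand 13 mm farther back than shut.
Start: joints at [-79.143, 21.807, 74.336, -0, 83.858, -12.336], TCP at [0.217, -0.506, 0.253] pointing down, gripper open.
Joint ranges: [-178.18, 178.18], [-50.72, 133.34], [12.68, 142.11], [-81.47, 261.47], [9.98, 163.14], [-165.26, 165.26]. Speed limits (degrees/s): [136.94, 136.94, 180, 180, 180, 180].

### API

Orientations are given as a 3x3 rotation matrix whose columns are the frame's x, y, z axes.
In Python, from rig import env, get_image gives the robot as it stands. The module is installed in compiled form; this text tells all that it offers.
- The arm moves only by the tool carry_out, never from a script. Its argument "targets" is a list that holds one entry, the list of rows, each a list of 7 numbers: the closure, from 0 (fully open) to 1 (shut), then the shift along the world's x, y, z in mm, then the turn, a rotation vector about the world's x, y, z in degrees. In form: [[[claw, dx, dy, dz, ax, ay, az], ...]]. A call has 1 to 20 rows; each row is the pose to reach, as a shift and turn from the pose commanded when the call began; what a row does not reach only later rows make up. A row lasts 1/12 s, in which the tool goes at most 41.7 mm and 7.16 degrees, less where a joint would pass 70% of its speed; a pose out of reach is approached as far as the arm can. A call with a gripper value outside its range is refused whole. The fingers move at their own pace and stop on an object; "squeeze" is the grip in N (left out, the last holds). Time passes only in rows, so rows that repeat a pose let the fingers close. It gives the time, the measured TCP pose, the force and the opening at its end, in the units of the state.
- env.observe(): the state, without advancing time (a new reading comes with each control period).
- get_image(name): name is "side" or "top" or "wrist"; returns a dict with "img" (480x640x3 uint8, red, green, blue), "fx", "fy", "cx", "cy" (pixels), "rvec" (rotation vector, rad) and "tvec" (3), from world to camera coordinates, as OpenCV has them. Camera axes: x right, y down, z forward; pixel columns grow to the right and rows downward; lengths in m; the calibration is good to about 2 mm. A picture is of the moment at which its call begins. There is no depth.
- env.close_job(): hands the job in, once; it reports no verdict.
The state is a dict: "time_s": time; "q": joint angles; "qvel": joint speeds; "joint_efforts": joint torques, N m; "position": TCP position; "tool_rot": TCP orientation; "ft_force": force on the tool from outside, world axes, zero at the start; "wrist_torque": the same for the moment, N m; "grip_width": finger opening in m.
Only numpy, scipy, OpenCV 4.12 (cv2) and the standard library are available. Lean on these libraries where they do the work, as an engineer would, in place of code of your own. Each camera call takes 0.05 s, during which the arm holds its last target.

### The job

The sample shuttle has stalled part-way: with the carriage still where it is, press the red mushroom stop button in until it stays latched down by itself and let go of it, then push the carriage gently along its rods until it rests fully home against the rubber buffers, and only then turn the red button clockwise (a fingertip can push one of its wings round) until it pops back out and springs back. Press and push only, with modest force and without gripping anything; the pale cup on the carriage stays seated and untouched, and the other things on the bench stay where they are.

Things in the scene. Friction and masses are not known exactly. Their poses are not given: they have to be found in the camera images.
- stop_station: Yellow and grey stop box fixed to the bench, 84 x 84 mm, 70 mm high, with the red button on top, and a short conduit on its -y side. Origin under its centre; z up. A black collar 41 mm across and 4 mm high surrounds the button's stem on the box's top.
- stop_head (a point): Top centre of the red mushroom head: middle 47 mm across, 19 mm high; three wings 15 mm wide reach 37 mm from the axis, at 0 and +-120 degrees from this point's x axis (z up); their flanks lie 4 to 18 mm below this point. 103 mm above the bench when out, about 95 when latched; moves and turns with the head. A fingertip can stand between two wings (gap about 45 mm) and push one sideways.
- stop_plunger (a joint): How far the red head is pressed in, m: 0 out, 0.010 fully in. It is sprung: about 2.5 N to start, up to 6 N to snap past the latch at 0.009 (a stop set lower than some 10 N may halt too soon); it then stays in by itself at about 0.0083, until the head is turned.
- stop_twist (a joint): Turn of the red head, rad, clockwise from above positive: 0 at rest, end stop at 0.70. The latch lets go at about 0.35 to 0.50 and a spring lifts the head; turning takes under 0.1 N m. When let go, a spring turns the head back to 0.
- shuttle: The sample shuttle, fixed to the bench: a grey base 88 mm wide (x) and 400 mm long (y) with two steel rods along y. Origin at the middle of its underside. At the -y end: white drive housing, 86 mm long, 74 mm high, with a thin conduit behind it; at the +y end, which is home: end block 58 mm high with two rubber buffers.
- push_plate (a point): Middle of the outer face of the carriage's aluminium push plate (64 mm wide in x, 6 mm thick), which looks to the shuttle's -y, away from home. The plate's top edge is 15 mm above this point (90 mm above the bench), the carriage's deck 25 mm below it. Push towards the shuttle's +y (axes as the shuttle's). At least 65 mm are free between plate and drive housing.
- carriage (a joint): Distance of the carriage from home along the rods, m: 0 fully home against the buffers, 0.185 at the far end. It slides stiffly (about 2 N) and stays where it is left.
- cup_middle (a point): Middle of the pale grey open sample cup, 54 mm across the rim and 52 mm high, which sits in a snug ring 6 mm high on the carriage's deck. Its axis lies 50 mm from the push plate's outer face. z is the cup's axis.
- cup_seat (a joint): How far the pale cup is lifted out of its ring, m; 0 when seated, where its own weight keeps it.
- lidded_cup: A bystander: sample cup with a blue lid, 60 mm across, 56 mm high; origin under its centre.
- small_bottle: A bystander: small bottle with a white cap, 38 mm across, 82 mm high; origin under its centre.
- cotton_dish: A bystander: round glass dish with cotton wool, 97 mm across, 45 mm high; origin under its centre.
- stopper: A bystander: red rubber stopper, 21 mm across, 20 mm high; origin under its centre.
- dropper_bottle: A bystander: brown dropper bottle with a red bulb, 42 mm across, 120 mm high; origin under its centre.

How it is judged:
By the outcome, as a careful person would: the job done as asked, in the order asked, and still so for the second after the job is handed in, with the robot touching nothing.
It also fails if it takes over 61 s, if anything falls off the work surface, if the arm or the gripper's body presses on something with over 40 N, if the wrist force passes 120 N, or if a joint passes its speed limit or range.

## Working session

There is one attempt and no reset: what is moved stays moved. The work goes in short steps, Python scripts to look and compute and a tool call to move; the robot and the scene stay as the last step left them, time stands still between calls to the robot, and variables do not carry over. Pictures are saved under pics/ and viewed, and the job is handed in when it is done.

Besides the shell and the picture viewer there is one more tool, called after ">>>" by a JSON object that holds its "method" and its "body", one argument or row to a line. carry_out: Moves the arm, as the interface text tells. Its arguments: {"type":"object","properties":{"targets":{"type":"array"},"squeeze":{"type":"number"}},"required":["targets"]}

```bash
mkdir -p pics; cat > h.py <<'E'
import numpy as np, cv2
from rig import env, get_image
def shot(n,f):
    d=get_image(n); cv2.imwrite(f'pics/{f}.png',d['img'][:,:,::-1]); 
    np.savez(f'pics/{f}.npz',**{k:np.array(v) for k,v in d.items()}); return d
def load(f): return dict(np.load(f'pics/{f}.npz'))
def ray(d,u,v):
    R=cv2.Rodrigues(np.array(d['rvec'],float).reshape(3,1))[0]; t=np.array(d['tvec'],float).ravel()
    r=R.T@np.array([(u-d['cx'])/d['fx'],(v-d['cy'])/d['fy'],1.]); return -R.T@t, r/np.linalg.norm(r)
def onz(d,u,v,z):
    c,r=ray(d,u,v); return c+r*(z-c[2])/r[2]
def tri(*obs):
    A=np.zeros((3,3));b=np.zeros(3)
    for d,u,v in obs:
        c,r=ray(d,u,v);P=np.eye(3)-np.outer(r,r);A+=P;b+=P@c
    x=np.linalg.solve(A,b)
    return x,[np.linalg.norm((np.eye(3)-np.outer(ray(*o)[1],ray(*o)[1]))@(x-ray(*o)[0])) for o in obs]
def proj(d,p):
    K=np.array([[d['fx'],0,d['cx']],[0,d['fy'],d['cy']],[0,0,1]],float)
    return cv2.projectPoints(np.array(p,float).reshape(-1,1,3),np.array(d['rvec'],float),np.array(d['tvec'],float),K,None)[0].reshape(-1,2)
E
python3 - <<'E'
from h import *
for n in ['side','top','wrist']:
    d=shot(n,n+'0'); print(n,ray(d,320,240))
s=env.observe(); print(s['time_s'],s['position'],s['tool_rot'],s['ft_force'],s['grip_width'],env.tip_reach)
E
```

```text
side (array([ 1.36296357, -0.48908346,  0.82722682]), array([-0.72209901,  0.42438905, -0.54632128]))
top (array([-0.14933838,  0.19577306,  1.85388825]), array([ 0.26596679, -0.07079347, -0.96137919]))
wrist (array([ 0.28216678, -0.4771411 ,  0.37396024]), array([-0.25849886, -0.10537852, -0.96024669]))
0.15 [ 0.21657638 -0.50536949  0.25287727] [[-9.19183925e-01 -1.87153037e-04  3.93828486e-01]
 [-3.93828460e-01  1.03472962e-03 -9.19183373e-01]
 [-2.35478039e-04 -9.99999447e-01 -1.02481302e-03]] [ 0.14043852  0.04905027 -0.13372552] 0.08530984005206396 0.022
```

View pics/side0.png

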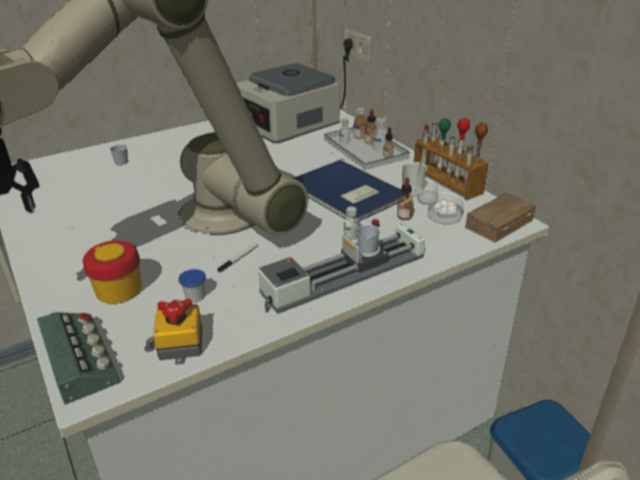

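View pics/top0.png

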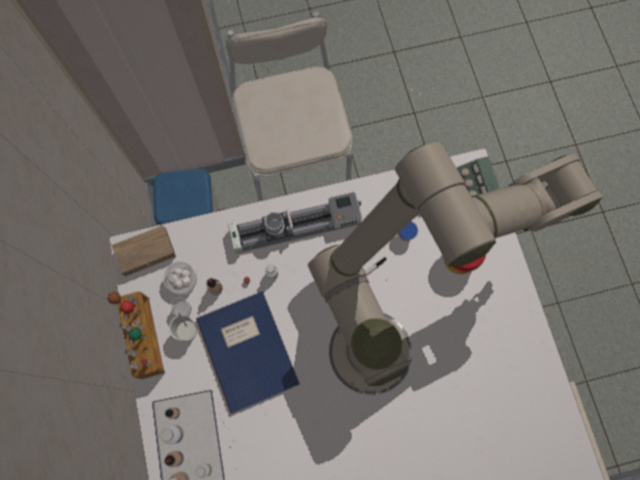

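View pics/wrist0.png

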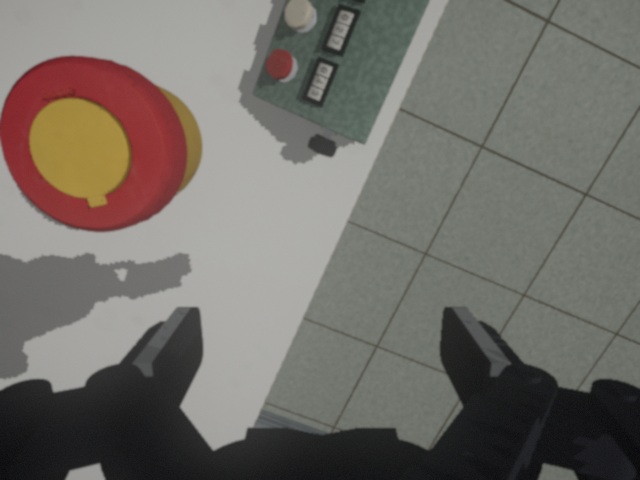

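The side view shows the stop station near (176,312), the shuttle from about (285,285) to (410,240), and the cup at (369,237). In the top view the arm hides the station. The shuttle's housing is at (345,208) and its home end at (236,237).

```bash
python3 - <<'E'
from h import *
s=load('side0');t=load('top0')
print('head',onz(s,174,305,.1))
print('cup',onz(s,369,228,.1),onz(t,275,222,.1))
print('house',onz(s,285,268,.074),onz(t,345,208,.074))
print('end',onz(s,408,235,.058),onz(t,236,237,.058))
for n,d in(('s',s),('t',t)):
    im=d['img'][:,:,::-1]
    c=im[190:330,130:450] if n=='s' else im[170:280,210:450]
    cv2.imwrite(f'pics/c_{n}.png',cv2.resize(c,None,fx=2.5 if n=='s' else 3.3,fy=2.5 if n=='s' else 3.3,interpolation=cv2.INTER_CUBIC))
E
```

```text
head [ 0.44600898 -0.27953991  0.1       ]
cup [0.41947493 0.19735476 0.1       ] [0.42205087 0.18213974 0.1       ]
house [ 0.42149551 -0.0252406   0.074     ] [ 0.42211266 -0.0331515   0.074     ]
end [0.44136327 0.29727845 0.058     ] [0.41825643 0.30630148 0.058     ]
```

View pics/c_s.png

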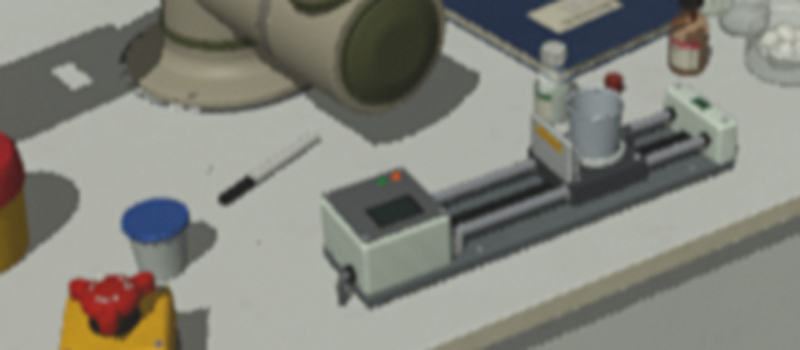

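View pics/c_t.png

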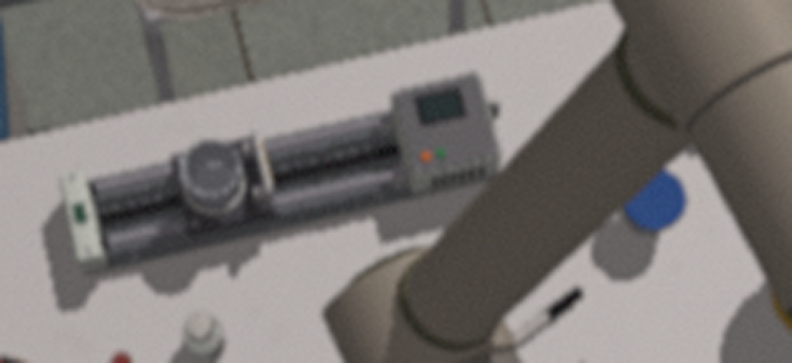

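>>> {"method": "carry_out", "body": {
  "targets": [
    [[0.5, 25, 28, 5, 0, 0, 6.7], [1, 50, 56, 10, 0, 0, 13.4], [1, 75, 84, 20, 0, 0, 20.1], [1, 100, 112, 20, 0, 0, 26.8], [1, 125, 140, 20, 0, 0, 33.5], [1, 150, 168, 20, 0, 0, 40.2], [1, 170, 190, 20, 0, 0, 46.9], [1, 190, 210, 20, 0, 0, 53.6], [1, 205, 222, 20, 0, 0, 60.3], [1, 215, 235, 20, 0, 0, 67], [1, 215, 235, 20, 0, 0, 67], [1, 215, 235, 20, 0, 0, 67]]
  ]
}}

```text
time_s: 1.15
position: [0.4317, -0.2702, 0.2731]
tool_rot: [[0.002, -0.001, 1.0], [-1.0, 0.0, 0.002], [-0.0, -1.0, -0.001]]
ft_force: [-0.6, -0.5, 0.5]
grip_width: 0.0001
```

```bash
python3 - <<'E'
from h import *
d=shot('wrist','w1');t=shot('top','t1');s=env.observe()
print(s['time_s'],s['position'],s['tool_rot'].round(3) if hasattr(s['tool_rot'],'round') else s['tool_rot'],s['ft_force'],s['grip_width'],s['q'])
E
```

```text
1.25 [ 0.43115493 -0.27106204  0.27320262] [[ 0. -0.  1.]
 [-1. -0.  0.]
 [ 0. -1. -0.]] [-0.35447358 -0.4880368  -0.9839329 ] 0.00019714457277920046 [-4.54888201e+01  1.68834127e+01  7.84813376e+01 -1.59182552e-02
  8.46503696e+01 -4.55063910e+01]
```

View pics/w1.png

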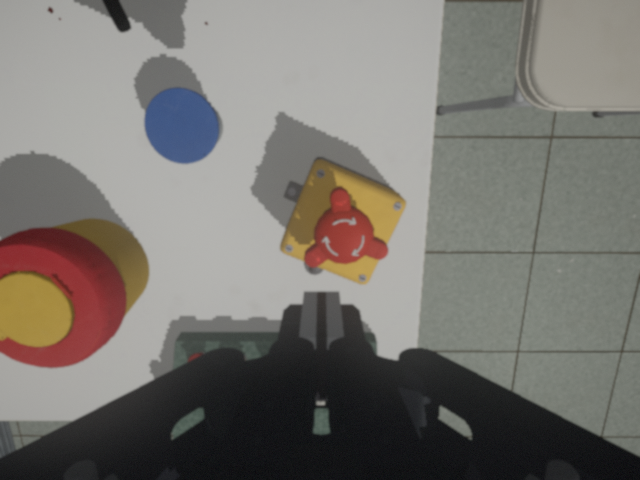

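View pics/t1.png

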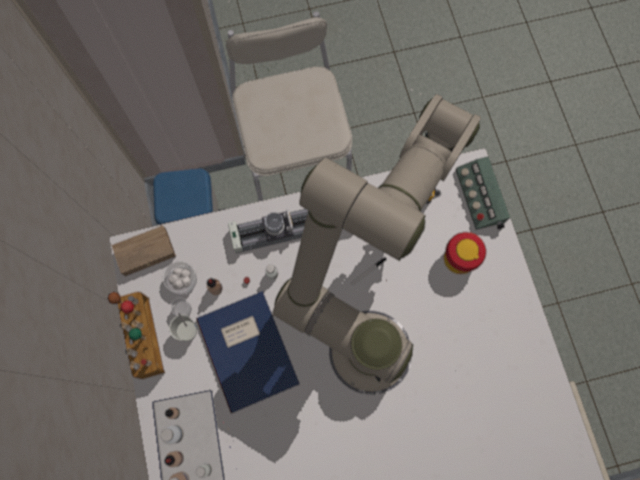

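The wrist view shows the button head at about (343,233), with wings at (340,198), (380,250) and (315,258).

```bash
python3 - <<'E'
from h import *
w=load('w1');s=load('side0')
def mask(d,x0,x1,y0,y1):
    im=d['img'].astype(int);m=(im[...,0]>110)&(im[...,1]<70)&(im[...,2]<80);k=np.zeros(m.shape,bool);k[y0:y1,x0:x1]=1
    return (m&k).astype(np.uint8)
m=mask(w,290,410,170,285); dt=cv2.distanceTransform(cv2.morphologyEx(m,cv2.MORPH_CLOSE,np.ones((9,9))),cv2.DIST_L2,5)
v,u=np.unravel_index(dt.argmax(),dt.shape);print('centre',u,v,dt.max(),'centroid',np.argwhere(m).mean(0)[::-1])
ms=mask(s,140,210,290,330);ys,xs=np.nonzero(ms);print('side',xs.min(),xs.max(),ys.min(),ys.max(),xs.mean(),ys.mean())
c=onz(w,u,v,.103);print('c',c, tri((w,u,v),(s,xs.mean(),ys.mean()-2)))
# wing tips
P=np.array([onz(w,a,b,.092)[:2] for b,a in np.argwhere(m)]);Q=P-onz(w,u,v,.098)[:2];r=np.hypot(*Q.T);th=np.degrees(np.arctan2(Q[:,1],Q[:,0]))
print(r.max());f=r>.030
z=np.exp(3j*np.radians(th[f])).mean();print('wing',np.degrees(np.angle(z))/3,np.sort(th[f])[::12].round())
# finger thickness: edges in the image at tip
print(proj(w,[[.431,-.271,.251],[.431,-.260,.251],[.431,-.282,.251]]))
print(proj(s,c))
cv2.imwrite('pics/c_w1.png',cv2.resize(w['img'][150:400,220:450,::-1],None,fx=3,fy=2.4))
E
```

```text
centre 333 238 17.787598 centroid [340.24521584 230.25589675]
side 158 190 299 323 172.82369942196533 308.7774566473988
c [ 0.4407045  -0.28154389  0.103     ] (array([ 0.44151399, -0.28274478,  0.09404548]), [np.float64(0.0014028294580097841), np.float64(0.0014028294580097865)])
0.0400676396934637
wing -31.535615420772256 [-11.  -9.  -7.  -6.  -2.  70.  73.  75.  77.  79.  80.  82.  83.  85.
  87.  89.  92.]
[[318.74835081 315.37411272]
 [318.77306595 289.32092342]
 [318.72457729 340.43470654]]
[[171.8288957  302.66566138]]
```

View pics/c_w1.png

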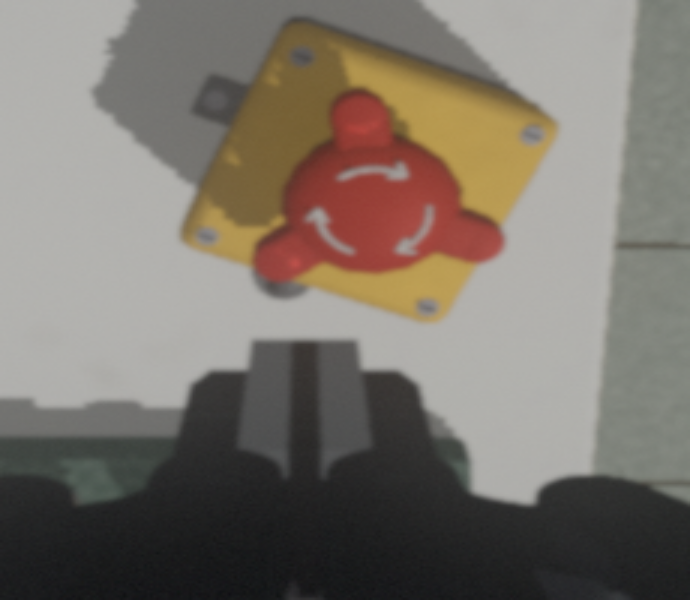

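```bash
cat >> h.py <<'E'
def head(d,box,z=.094):
    x0,x1,y0,y1=box
    im=d['img'].astype(int);m=((im[...,0]>90)&(im[...,1]<80)&(im[...,2]<85)&(im[...,0]>1.8*im[...,1]))
    k=np.zeros(m.shape,np.uint8);k[y0:y1,x0:x1]=m[y0:y1,x0:x1]
    cs=cv2.findContours(k,cv2.RETR_EXTERNAL,cv2.CHAIN_APPROX_NONE)[0];c=max(cs,key=cv2.contourArea)
    f=np.zeros(m.shape,np.uint8);cv2.drawContours(f,[c],-1,1,-1)
    dt=cv2.distanceTransform(f,cv2.DIST_L2,5);v,u=np.unravel_index(dt.argmax(),dt.shape)
    yy,xx=np.nonzero(dt>dt.max()-1)
    u,v=xx.mean(),yy.mean()
    P=np.array([onz(d,a,b,z)[:2] for a,b in c[:,0]]);C=onz(d,u,v,z)[:2];Q=P-C;r=np.hypot(*Q.T)
    far=r>.031;ang=np.degrees(np.arctan2(Q[far,1],Q[far,0]))
    ph=np.degrees(np.angle(np.exp(3j*np.radians(ang)).mean()))/3
    # three tips
    tips=[]
    for kk in range(3):
        a=ph+120*kk;sel=np.abs((np.degrees(np.arctan2(Q[:,1],Q[:,0]))-a+180)%360-180)<40
        if sel.any():
            i=np.nonzero(sel)[0][r[sel].argmax()];tips.append((P[i].round(4),r[i].round(4),np.degrees(np.arctan2(Q[i,1],Q[i,0])).round(1)))
    return (u,v,dt.max()),C,ph,tips
E
python3 - <<'E'
from h import *
w=load('w1')
r=head(w,(290,410,170,285));print(r)
print(onz(w,*r[0][:2],.1),onz(w,344.3,234.5,.1))
E
```

```text
((np.float64(343.6666666666667), np.float64(234.16666666666666), np.float32(27.362795)), array([ 0.44917802, -0.28099962]), np.float64(-22.6486369881147), [(array([ 0.4818, -0.2954]), np.float64(0.0356), np.float64(-23.8)), (array([ 0.445 , -0.2452]), np.float64(0.036), np.float64(96.6)), (array([ 0.4199, -0.3038]), np.float64(0.0371), np.float64(-142.1))])
[ 0.44883308 -0.2793579   0.1       ] [ 0.44931707 -0.27961806  0.1       ]
```

>>> {"method": "carry_out", "body": {
  "targets": [
    [[1, 17, -8, -30, 0, 0, 0], [1, 18, -8, -65, 0, 0, 0], [1, 18, -8, -100, 0, 0, 0], [1, 18, -8, -125, 0, 0, 0], [1, 18, -8, -138, 0, 0, 0], [1, 18, -8, -141, 0, 0, 0], [1, 18, -8, -144, 0, 0, 0], [1, 18, -8, -147, 0, 0, 0], [1, 18, -8, -150, 0, 0, 0], [1, 18, -8, -152, 0, 0, 0], [1, 18, -8, -153, 0, 0, 0], [1, 18, -8, -153, 0, 0, 0]]
  ]
}}

```text
time_s: 2.25
position: [0.4499, -0.2792, 0.1215]
tool_rot: [[0.003, 0.002, 1.0], [-1.0, -0.002, 0.003], [0.002, -1.0, 0.002]]
ft_force: [-1.7, -0.6, 6.5]
grip_width: -0.0002
```

>>> {"method": "carry_out", "body": {
  "targets": [
    [[1, 0, 0, -1, 0, 0, 0], [1, 0, 0, -2, 0, 0, 0], [1, 0, 0, -3, 0, 0, 0], [1, 0, 0, -4, 0, 0, 0], [1, 0, 0, -4, 0, 0, 0]]
  ]
}}

```text
time_s: 2.67
position: [0.4499, -0.2789, 0.117]
tool_rot: [[0.003, 0.001, 1.0], [-1.0, -0.001, 0.003], [0.001, -1.0, 0.001]]
ft_force: [-0.6, -0.7, 1.1]
grip_width: 0.0001
```

>>> {"method": "carry_out", "body": {
  "targets": [
    [[1, 0, 0, -1, 0, 0, 0], [1, 0, 0, -2, 0, 0, 0], [1, 0, 0, -2, 0, 0, 0]]
  ]
}}

```text
time_s: 2.92
position: [0.4499, -0.2789, 0.1149]
tool_rot: [[0.003, 0.001, 1.0], [-1.0, -0.001, 0.003], [0.001, -1.0, 0.001]]
ft_force: [-1.3, -1.0, 6.7]
grip_width: 0.0001
```

>>> {"method": "carry_out", "body": {
  "targets": [
    [[1, 0, 0, -0.5, 0, 0, 0], [1, 0, 0, -1, 0, 0, 0], [1, 0, 0, -1, 0, 0, 0]]
  ]
}}

```text
time_s: 3.17
position: [0.45, -0.279, 0.1147]
tool_rot: [[0.003, 0.002, 1.0], [-1.0, -0.002, 0.003], [0.002, -1.0, 0.002]]
ft_force: [-2.2, -0.6, 13.8]
grip_width: 0.0002
```

>>> {"method": "carry_out", "body": {
  "targets": [
    [[1, 0, 0, 15, 0, 0, 0], [1, 0, 0, 50, 0, 0, 0], [1, 0, 5, 90, 0, 0, 0], [1, 0, 30, 120, 0, 0, 0], [1, -5, 65, 140, 0, 0, 0], [1, -10, 100, 155, 0, 0, 0], [1, -15, 135, 155, 0, 0, 0], [1, -20, 170, 155, 0, 0, 0], [1, -25, 205, 155, 0, 0, 0], [1, -30, 240, 155, 0, 0, 0], [1, -30, 275, 155, 0, 0, 0], [1, -30, 310, 155, 0, 0, 0], [1, -30, 340, 155, 0, 0, 0], [1, -30, 360, 155, 0, 0, 0], [1, -30, 370, 155, 0, 0, 0], [1, -30, 370, 155, 0, 0, 0], [1, -30, 370, 155, 0, 0, 0]]
  ]
}}

```text
time_s: 4.58
position: [0.4196, 0.0912, 0.2681]
tool_rot: [[0.004, -0.001, 1.0], [-1.0, -0.0, 0.004], [0.0, -1.0, -0.001]]
ft_force: [0.9, -0.5, 0.8]
grip_width: 0.0
```

```bash
python3 - <<'E'
from h import *
d=shot('wrist','w2');t=shot('side','s2');s=env.observe()
print(s['time_s'],s['position'],s['ft_force'],s['q'])
for f in ('side0','s2'):
    i=load(f)['img'][280:350,130:230,::-1];cv2.imwrite(f'pics/z_{f}.png',i)
a=np.hstack([cv2.resize(cv2.imread(f'pics/z_{f}.png'),None,fx=4,fy=4,interpolation=cv2.INTER_CUBIC) for f in('side0','s2')]);cv2.imwrite('pics/z.png',a)
E
```

```text
4.6833 [0.41973289 0.09047004 0.26818156] [-0.01394102  0.01177209 -0.4625006 ] [-3.71136516e+00  8.88310104e+00  9.01979319e+01 -1.23860537e-02
  8.09404899e+01 -3.83435650e+00]
```

View pics/w2.png

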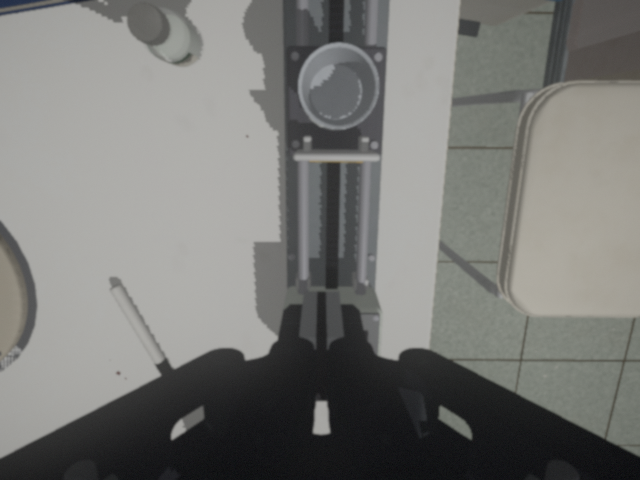

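View pics/z.png

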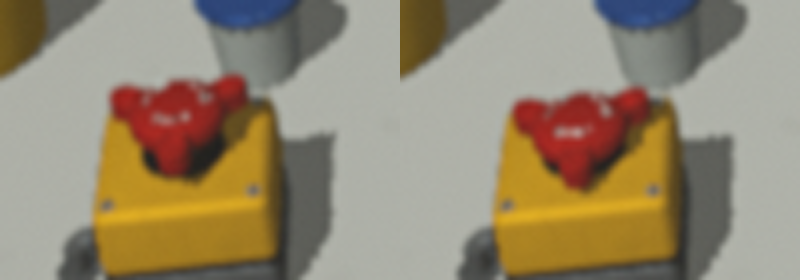

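View pics/s2.png

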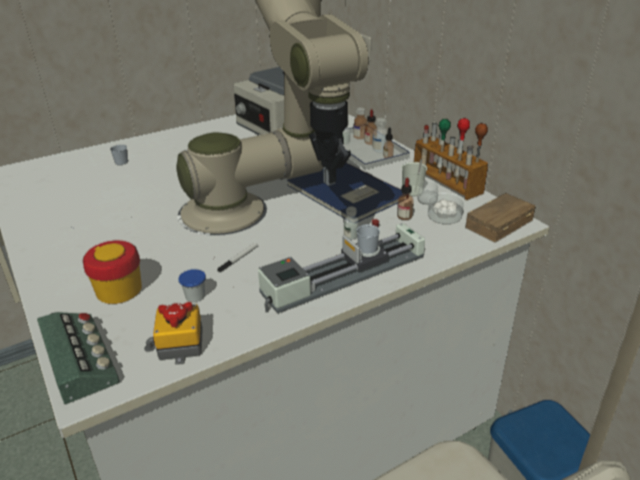

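The button sits about 8 mm lower and stays there, so it is latched. The push plate's top edge runs from (293,157) to (381,157) in w2, and the cup is at (339,86).

```bash
python3 - <<'E'
from h import *
w=load('w2');s=load('s2');t=load('top0')
for p in [(293,160),(381,161),(293,153),(381,152)]: print('plate',onz(w,*p,.09).round(4))
for p in [(308,270),(307,170),(364,270),(369,170)]: print('rod',onz(w,*p,.04).round(4))
for z in (.1,.105): print('cup',onz(w,339,86,z).round(4))
print('top: end blk ends', onz(t,232,223,.058),onz(t,238,250,.058))
# plate top corners in side: crop coords/2.5+(130,190)
for n,c in(('near',(568,152)),('far',(533,120))):
    print(n,c[0]/2.5+130,c[1]/2.5+190)
print(tri((w,293,157),(s,343,238)),tri((w,381,157),(s,357.5,251)))
i=w['img'][:,:,::-1];cv2.imwrite('pics/z2.png',cv2.resize(i[0:300,240:420],None,fx=2,fy=2,interpolation=cv2.INTER_CUBIC))
cv2.imwrite('pics/z3.png',cv2.resize(s['img'][210:320,240:440,::-1],None,fx=4,fy=4,interpolation=cv2.INTER_CUBIC))
E
```

```text
plate [0.3989 0.1366 0.09  ]
plate [0.4632 0.1362 0.09  ]
plate [0.3989 0.1416 0.09  ]
plate [0.4629 0.1426 0.09  ]
rod [0.4077 0.0325 0.04  ]
rod [0.4073 0.1239 0.04  ]
rod [0.4593 0.0327 0.04  ]
rod [0.4605 0.1241 0.04  ]
cup [0.4312 0.1866 0.1   ]
cup [0.431  0.1862 0.105 ]
top: end blk ends [0.46444367 0.30886434 0.058     ] [0.37716494 0.30892632 0.058     ]
near 357.2 250.8
far 343.2 238.0
(array([0.39870466, 0.13859859, 0.08180819]), [np.float64(0.0006187537850027324), np.float64(0.000618753785002747)]) (array([0.46336505, 0.13740887, 0.08286765]), [np.float64(0.001282132052728994), np.float64(0.0012821320527290209)])
```

View pics/z2.png

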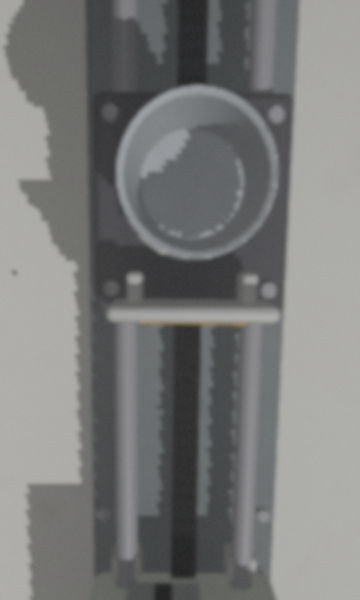

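View pics/z3.png

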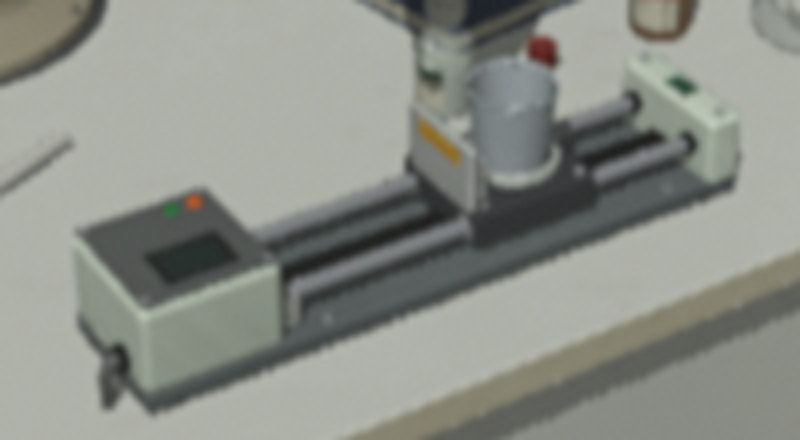

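>>> {"method": "carry_out", "body": {
  "targets": [
    [[1, 11, 22, -30, 0, 0, 0], [1, 11, 24, -65, 0, 0, 0], [1, 11, 24, -100, 0, 0, 0], [1, 11, 24, -135, 0, 0, 0], [1, 11, 24, -160, 0, 0, 0], [1, 11, 24, -172, 0, 0, 0], [1, 11, 24, -178, 0, 0, 0], [1, 11, 24, -178, 0, 0, 0], [1, 11, 28, -178, 0, 0, 0], [1, 11, 31, -178, 0, 0, 0], [1, 11, 34, -178, 0, 0, 0], [1, 11, 37, -178, 0, 0, 0], [1, 11, 40, -178, 0, 0, 0], [1, 11, 43, -178, 0, 0, 0], [1, 11, 46, -178, 0, 0, 0]]
  ]
}}

```text
time_s: 5.93
position: [0.4308, 0.1378, 0.0906]
tool_rot: [[0.004, 0.001, 1.0], [-1.0, -0.0, 0.004], [0.0, -1.0, 0.001]]
ft_force: [1.2, -2.0, 0.7]
grip_width: -0.0002
```

```bash
python3 - <<'E'
from h import *
d=shot('wrist','w3');s=shot('side','s3')
a=np.hstack([d['img'][:,120:520,::-1],cv2.resize(s['img'][180:300,250:450,::-1],(400,240))[:, :] if 0 else np.vstack([cv2.resize(s['img'][180:300,250:450,::-1],(400,240)),np.zeros((240,400,3),np.uint8)])])
cv2.imwrite('pics/z4.png',a);print(env.observe()['ft_force'],env.observe()['position'])
E
```

```text
[-0.60493377 -0.12757887 -0.63425852] [0.43039205 0.13801779 0.09031647]
```

View pics/z4.png

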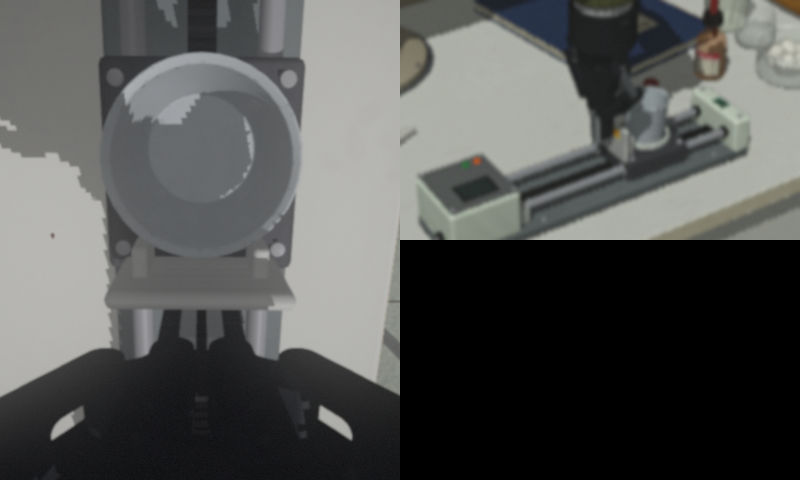

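```bash
python3 - <<'E'
from h import *
w=load('w2');t=load('top0');s=load('s3')
print('deck front at start',onz(w,335,46,.05),'rear',onz(w,335,152,.05))
# end block inner bottom/top edges from top0 crop (x/3.3+210,y/3.3+170)
for p in [(90,175),(103,258),(65,180),(82,262)]: print(onz(t,p[0]/3.3+210,p[1]/3.3+170,.058))
# rod ends in side z3 crop (x/4+240,y/4+210), rod height .04
s2=load('s2')
for p in [(632,104),(690,143)]: print('buffer',onz(s2,p[0]/4+240,p[1]/4+210,.036))
E
```

```text
deck front at start [0.42968089 0.21953212 0.05      ] rear [0.43078296 0.13976705 0.05      ]
[0.4604483  0.29338805 0.058     ]
[0.38033119 0.29842033 0.058     ]
[0.46134399 0.3166406  0.058     ]
[0.3813021  0.31768176 0.058     ]
buffer [0.40535338 0.29630427 0.036     ]
buffer [0.45850084 0.29914953 0.036     ]
```

>>> {"method": "carry_out", "body": {
  "targets": [
    [[1, 0, 3, 0, 0, 0, 0], [1, 0, 6, 0, 0, 0, 0], [1, 0, 9, 0, 0, 0, 0], [1, 0, 12, 0, 0, 0, 0], [1, 0, 15, 0, 0, 0, 0], [1, 0, 18, 0, 0, 0, 0], [1, 0, 21, 0, 0, 0, 0], [1, 0, 24, 0, 0, 0, 0], [1, 0, 27, 0, 0, 0, 0], [1, 0, 30, 0, 0, 0, 0], [1, 0, 33, 0, 0, 0, 0], [1, 0, 36, 0, 0, 0, 0], [1, 0, 38, 0, 0, 0, 0], [1, 0, 40, 0, 0, 0, 0], [1, 0, 42, 0, 0, 0, 0]]
  ]
}}

```text
time_s: 7.28
position: [0.4306, 0.1796, 0.0903]
tool_rot: [[0.003, -0.0, 1.0], [-1.0, -0.0, 0.003], [0.0, -1.0, -0.0]]
ft_force: [-0.1, -2.4, -1.8]
grip_width: 0.0002
```

```bash
python3 - <<'E'
from h import *
d=shot('wrist','w4');s=shot('side','s4')
a=np.hstack([d['img'][:,120:520,::-1],np.vstack([cv2.resize(s['img'][200:300,330:450,::-1],(400,333),interpolation=cv2.INTER_CUBIC),np.zeros((147,400,3),np.uint8)])])
cv2.imwrite('pics/z5.png',a);print(env.observe()['ft_force'],env.observe()['position'])
E
```

```text
[-0.19053566 -0.83259103 -0.10310173] [0.43071464 0.17985757 0.09039814]
```

View pics/z5.png

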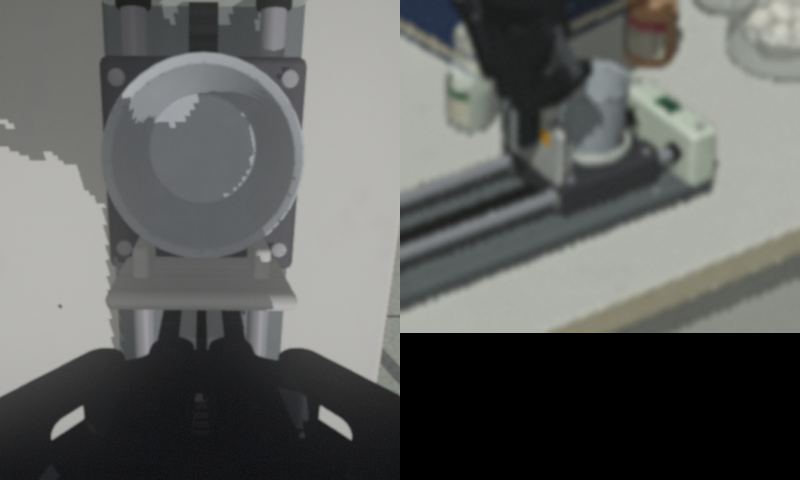

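>>> {"method": "carry_out", "body": {
  "targets": [
    [[1, 0, 1.5, 0, 0, 0, 0], [1, 0, 3, 0, 0, 0, 0], [1, 0, 4.5, 0, 0, 0, 0], [1, 0, 6, 0, 0, 0, 0]]
  ]
}}

```text
time_s: 7.72
position: [0.4308, 0.1855, 0.0904]
tool_rot: [[0.003, 0.0, 1.0], [-1.0, -0.0, 0.003], [0.0, -1.0, 0.0]]
ft_force: [0.1, -3.1, 1.6]
grip_width: -0.0005
```

>>> {"method": "carry_out", "body": {
  "targets": [
    [[1, 0, 1, 0, 0, 0, 0], [1, 0, 2, 0, 0, 0, 0], [1, 0, 3, 0, 0, 0, 0]]
  ]
}}

```text
time_s: 7.97
position: [0.4308, 0.1886, 0.0904]
tool_rot: [[0.003, 0.0, 1.0], [-1.0, 0.0, 0.003], [-0.0, -1.0, 0.0]]
ft_force: [1.0, -1.4, 0.6]
grip_width: -0.0002
```

>>> {"method": "carry_out", "body": {
  "targets": [
    [[1, 0, 1, 0, 0, 0, 0], [1, 0, 2, 0, 0, 0, 0], [1, 0, 3, 0, 0, 0, 0]]
  ]
}}

```text
time_s: 8.22
position: [0.4308, 0.1916, 0.0904]
tool_rot: [[0.003, 0.0, 1.0], [-1.0, 0.0, 0.003], [-0.0, -1.0, 0.0]]
ft_force: [1.8, -2.2, 0.8]
grip_width: 0.0002
```

```bash
python3 - <<'E'
from h import *
s=shot('side','s5')
cv2.imwrite('pics/z6.png',cv2.resize(s['img'][200:290,330:450,::-1],(800,600),interpolation=cv2.INTER_CUBIC));print(env.observe()['ft_force'],env.observe()['position'])
E
```

```text
[ 0.51488358 -1.11164634  0.5252871 ] [0.43072924 0.19169985 0.09037243]
```

View pics/z6.png

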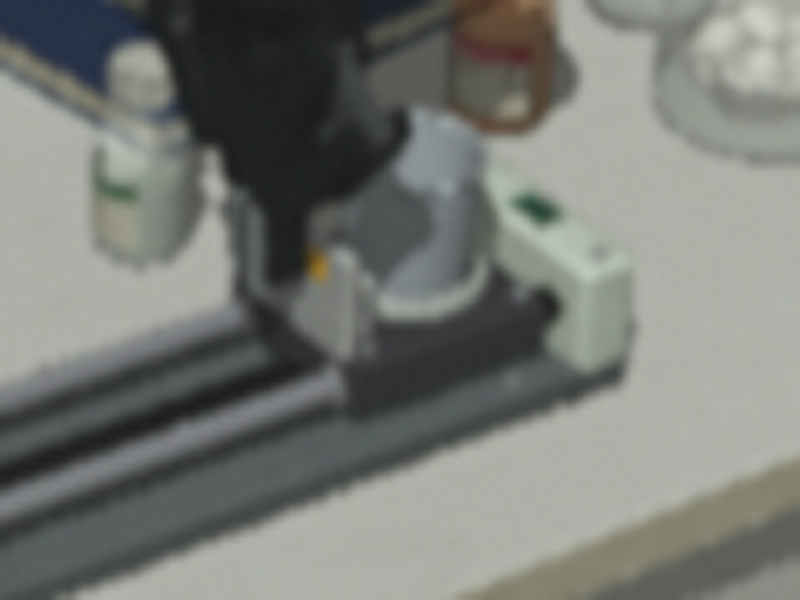

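The carriage is almost on the buffers; a small gap remains near (545,305).

>>> {"method": "carry_out", "body": {
  "targets": [
    [[1, 0, 0.7, 0, 0, 0, 0], [1, 0, 1.4, 0, 0, 0, 0], [1, 0, 2, 0, 0, 0, 0]]
  ]
}}

```text
time_s: 8.52
position: [0.4307, 0.1935, 0.0904]
tool_rot: [[0.003, 0.0, 1.0], [-1.0, 0.0, 0.003], [-0.0, -1.0, 0.0]]
ft_force: [0.7, -0.9, 0.4]
grip_width: 0.0
```

>>> {"method": "carry_out", "body": {
  "targets": [
    [[1, 0, 0.7, 0, 0, 0, 0], [1, 0, 1.4, 0, 0, 0, 0], [1, 0, 2, 0, 0, 0, 0]]
  ]
}}

```text
time_s: 8.77
position: [0.4306, 0.1955, 0.0903]
tool_rot: [[0.003, 0.0, 1.0], [-1.0, 0.0, 0.003], [-0.0, -1.0, 0.0]]
ft_force: [1.7, -3.0, 1.3]
grip_width: -0.0005
```

>>> {"method": "carry_out", "body": {
  "targets": [
    [[1, 0, 0.7, 0, 0, 0, 0], [1, 0, 1.4, 0, 0, 0, 0], [1, 0, 2, 0, 0, 0, 0]]
  ]
}}

```text
time_s: 9.02
position: [0.4306, 0.1975, 0.0903]
tool_rot: [[0.003, 0.0, 1.0], [-1.0, -0.0, 0.003], [0.0, -1.0, 0.0]]
ft_force: [0.0, -1.6, 1.9]
grip_width: 0.0002
```

>>> {"method": "carry_out", "body": {
  "targets": [
    [[1, 0, 0.5, 0, 0, 0, 0], [1, 0, 1, 0, 0, 0, 0], [1, 0, 1.5, 0, 0, 0, 0]]
  ]
}}

```text
time_s: 9.27
position: [0.4306, 0.1977, 0.0904]
tool_rot: [[0.004, -0.0, 1.0], [-1.0, -0.003, 0.004], [0.003, -1.0, -0.0]]
ft_force: [0.7, -15.6, 2.7]
grip_width: -0.0002
```

Contact with the buffers: 15.6 N and no further movement. I'll back off and check.

>>> {"method": "carry_out", "body": {
  "targets": [
    [[1, 0, -5, 0, 0, 0, 0], [1, 0, -15, 0, 0, 0, 0], [1, 0, -20, 5, 0, 0, 0], [1, 0, -22, 40, 0, 0, 0], [1, 0, -22, 80, 0, 0, 0], [1, 0, -40, 115, 0, 0, 0], [1, 0, -65, 145, 0, 0, 0], [1, 0, -85, 175, 0, 0, 0], [1, 0, -85, 175, 0, 0, 0]]
  ]
}}

```text
time_s: 10.02
position: [0.4321, 0.1115, 0.2709]
tool_rot: [[0.001, 0.01, 1.0], [-1.0, -0.0, 0.001], [0.0, -1.0, 0.01]]
ft_force: [0.0, -0.2, 0.2]
grip_width: 0.0003
```

```bash
python3 - <<'E'
from h import *
s=shot('side','s6');w=shot('wrist','w6')
a=np.hstack([cv2.resize(s['img'][200:290,340:450,::-1],(460,376),interpolation=cv2.INTER_CUBIC),w['img'][0:376,180:500,::-1]])
cv2.imwrite('pics/z7.png',a);print(env.observe()['ft_force'],env.observe()['position'])
E
```

```text
[-0.62658105  0.44051432 -0.29826145] [0.43051975 0.11329292 0.26623828]
```

View pics/z7.png

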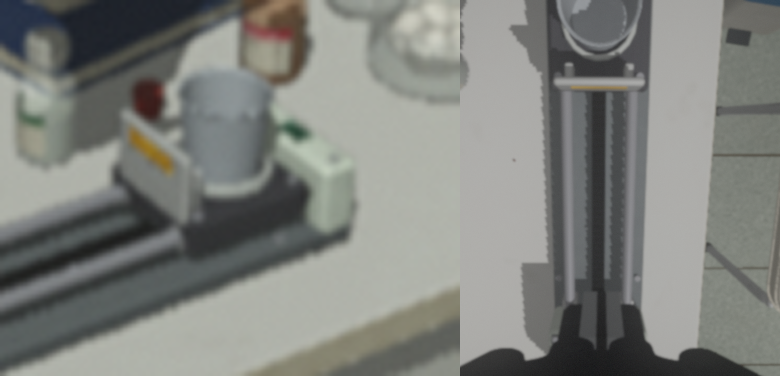

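The carriage rests against the end block with the cup seated. Next I go back over the button.

>>> {"method": "carry_out", "body": {
  "targets": [
    [[1, -2, -25, 0, 0, 0, 0], [1, -4, -60, 0, 0, 0, 0], [1, -6, -95, 0, 0, 0, 0], [1, -8, -130, 0, 0, 0, 0], [1, -10, -165, 0, 0, 0, 0], [1, -12, -200, 0, 0, 0, 0], [1, -14, -235, 0, 0, 0, 0], [1, -16, -270, 0, 0, 0, 0], [1, -18, -305, 0, 0, 0, 0], [1, -19, -335, 0, 0, 0, 0], [1, -19, -357, 0, 0, 0, 0], [1, -19, -357, 0, 0, 0, 0], [1, -19, -357, 0, 0, 0, 0]]
  ]
}}

```text
time_s: 11.2
position: [0.4113, -0.243, 0.2639]
tool_rot: [[0.002, -0.002, 1.0], [-1.0, 0.003, 0.002], [-0.003, -1.0, -0.002]]
ft_force: [-0.4, -0.2, -0.5]
grip_width: -0.0004
```

```bash
python3 - <<'E'
from h import *
w=shot('wrist','w7');s=env.observe();print(s['position'],s['ft_force'])
for z in(.086,.092): 
    r=head(w,(250,500,170,345),z);print(r)
print(onz(w,*r[0][:2],.093))
E
```

```text
[ 0.41139972 -0.24222929  0.26423607] [-0.67042849  0.2878821   0.00920336]
((np.float64(364.14285714285717), np.float64(266.92857142857144), np.float32(21.990696)), array([ 0.44502341, -0.27966451]), np.float64(-24.15867320047012), [(array([ 0.4814, -0.2974]), np.float64(0.0405), np.float64(-26.0)), (array([ 0.4423, -0.2457]), np.float64(0.0341), np.float64(94.6)), (array([ 0.4264, -0.3063]), np.float64(0.0324), np.float64(-125.0))])
((np.float64(364.14285714285717), np.float64(266.92857142857144), np.float32(21.990696)), array([ 0.4443559 , -0.27750473]), np.float64(-24.90188754842401), [(array([ 0.48  , -0.2949]), np.float64(0.0397), np.float64(-26.0)), (array([ 0.4417, -0.2442]), np.float64(0.0334), np.float64(94.6)), (array([ 0.4261, -0.3036]), np.float64(0.0318), np.float64(-125.0))])
[ 0.44424465 -0.27714476  0.093     ]
```

View pics/w7.png

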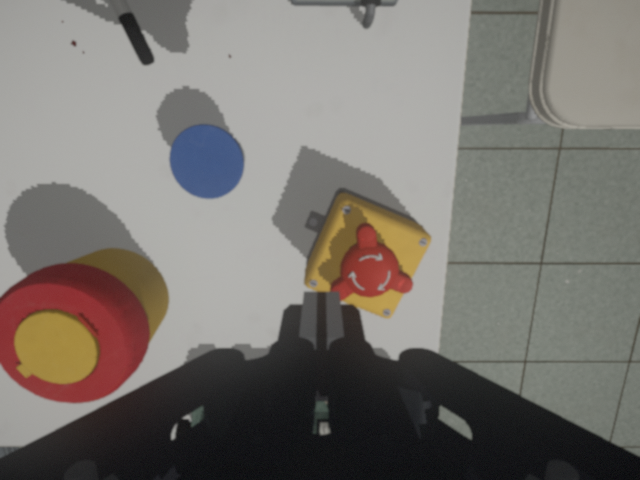

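>>> {"method": "carry_out", "body": {
  "targets": [
    [[1, 0, -2, -35, 0, 0, 0], [1, 0, -2, -70, 0, 0, 0], [1, 0, -2, -105, 0, 0, 0], [1, 0, -2, -135, 0, 0, 0], [1, 0, -2, -152, 0, 0, 0], [1, 0, -2, -162, 0, 0, 0], [1, 0, -2, -162, 0, 0, 0]]
  ]
}}

```text
time_s: 11.83
position: [0.4109, -0.2427, 0.1013]
tool_rot: [[0.005, -0.004, 1.0], [-1.0, 0.004, 0.005], [-0.004, -1.0, -0.004]]
ft_force: [-0.3, 0.1, -0.0]
grip_width: 0.0001
```

```bash
python3 - <<'E'
from h import *
w=shot('wrist','w8');q=shot('side','s8');s=env.observe();print(s['position'],s['ft_force'])
cv2.imwrite('pics/z8.png',np.hstack([cv2.resize(w['img'][:,:,::-1],(480,360)),cv2.resize(q['img'][250:370,120:226,::-1],(318,360),interpolation=cv2.INTER_CUBIC)]))
E
```

```text
[ 0.41179798 -0.24400063  0.10353842] [ 0.73865454 -1.44044216 -0.07029893]
```

View pics/z8.png

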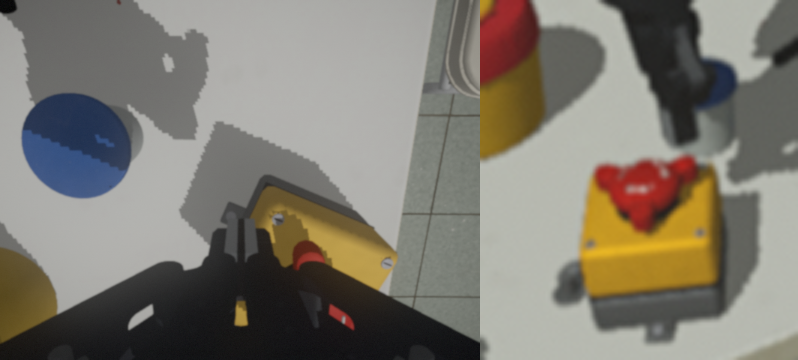

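>>> {"method": "carry_out", "body": {
  "targets": [
    [[1, 4, 0, -1, 0, 0, 0], [1, 8, 0, -1, 0, 0, 0], [1, 12, 0, -1, 0, 0, 0], [1, 15, 0, -1, 0, 0, 0], [1, 18, 0, -1, 0, 0, 0], [1, 20, 0, -1, 0, 0, 0], [1, 22, 0, -1, 0, 0, 0], [1, 24, 0, -1, 0, 0, 0]]
  ]
}}

```text
time_s: 12.6
position: [0.4355, -0.2446, 0.1023]
tool_rot: [[0.003, -0.001, 1.0], [-1.0, 0.001, 0.003], [-0.001, -1.0, -0.001]]
ft_force: [-3.1, 2.9, 2.9]
grip_width: -0.0001
```

```bash
python3 - <<'E'
from h import *
w=shot('wrist','w9');q=shot('side','s9');s=env.observe();print(s['position'],s['ft_force'])
cv2.imwrite('pics/z9.png',np.hstack([cv2.resize(w['img'][:,:,::-1],(480,360)),cv2.resize(q['img'][250:370,120:226,::-1],(318,360),interpolation=cv2.INTER_CUBIC)]))
E
```

```text
[ 0.4356095  -0.24469695  0.10227345] [-2.69366993  3.10740244  2.26696532]
```

View pics/z9.png

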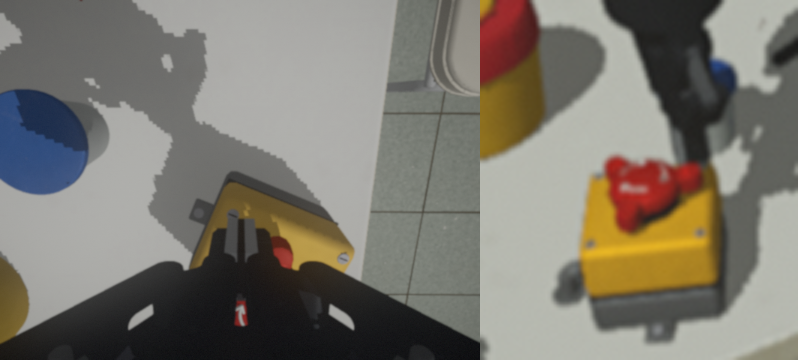

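>>> {"method": "carry_out", "body": {
  "targets": [
    [[1, 1.5, 0, 0, 0, 0, 0], [1, 3, 0.5, 0, 0, 0, 0], [1, 4.5, 1, 0, 0, 0, 0], [1, 4.5, 1, 0, 0, 0, 0]]
  ]
}}

```text
time_s: 13.03
position: [0.4406, -0.2445, 0.1025]
tool_rot: [[0.003, 0.001, 1.0], [-1.0, -0.001, 0.003], [0.001, -1.0, 0.001]]
ft_force: [-1.0, 1.6, 2.3]
grip_width: -0.0
```

```bash
python3 - <<'E'
from h import *
w=shot('wrist','w10');q=shot('side','s10');s=env.observe();print(s['position'],s['ft_force'])
cv2.imwrite('pics/z10.png',np.hstack([cv2.resize(load(f)['img'][280:340,145:211,::-1],(396,360),interpolation=cv2.INTER_CUBIC) for f in('s9','s10')]))
E
```

```text
[ 0.44036442 -0.24436063  0.1024695 ] [-1.14284861  0.66349937  2.26227321]
```

View pics/z10.png

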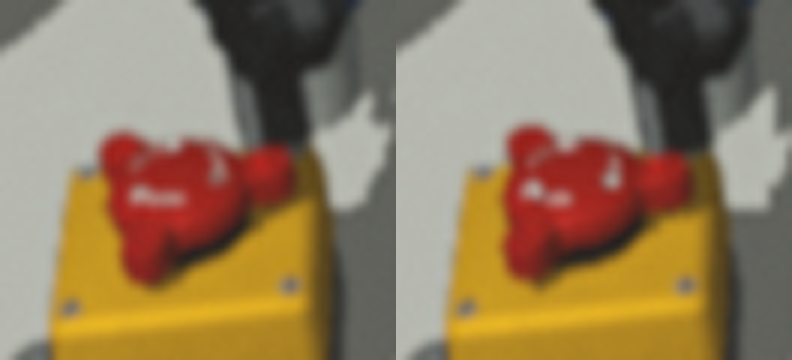

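>>> {"method": "carry_out", "body": {
  "targets": [
    [[1, 1.5, 0, 0, 0, 0, 0], [1, 3, 0, 0, 0, 0, 0], [1, 4, 0, 0, 0, 0, 0], [1, 4, 0, 0, 0, 0, 0]]
  ]
}}

```text
time_s: 13.47
position: [0.4441, -0.2439, 0.1022]
tool_rot: [[0.003, -0.0, 1.0], [-1.0, 0.0, 0.003], [-0.0, -1.0, -0.0]]
ft_force: [-2.5, 1.3, 1.7]
grip_width: -0.0
```

```bash
python3 - <<'E'
from h import *
w=shot('wrist','w11');q=shot('side','s11');s=env.observe();print(s['position'],s['ft_force'])
cv2.imwrite('pics/z11.png',np.hstack([cv2.resize(load(f)['img'][280:340,145:211,::-1],(396,360),interpolation=cv2.INTER_CUBIC) for f in('s10','s11')]))
E
```

```text
[ 0.44402774 -0.24386537  0.10219687] [-2.68725837  1.66778643  1.31546145]
```

View pics/z11.png

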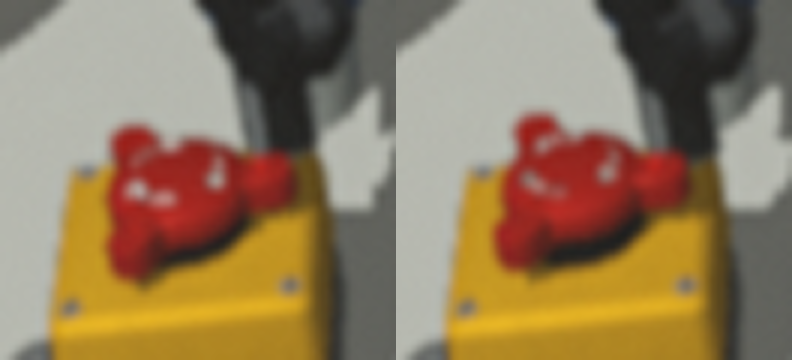

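View pics/w11.png

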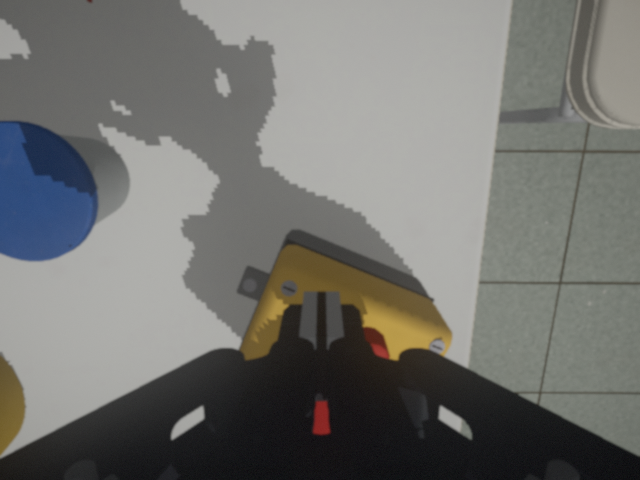

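The dark collar now shows under the head, so it has risen. I'll back away and check.

>>> {"method": "carry_out", "body": {
  "targets": [
    [[1, -2, 0, 0, 0, 0, 0], [1, -6, 0, 0, 0, 0, 0], [1, -12, 0, 0, 0, 0, 0], [1, -18, 0, 0, 0, 0, 0], [1, -24, 0, 0, 0, 0, 0], [1, -32, 0, 0, 0, 0, 0], [1, -36, 1, 5, 0, 0, 0], [1, -36, 2, 35, 0, 0, 0], [1, -36, 2, 70, 0, 0, 0], [1, -36, 10, 105, 0, 0, 0], [1, -36, 40, 135, 0, 0, 0], [1, -36, 40, 165, 0, 0, 0], [1, -36, 40, 165, 0, 0, 0], [1, -36, 40, 165, 0, 0, 0]]
  ]
}}

```text
time_s: 14.73
position: [0.4082, -0.2041, 0.2689]
tool_rot: [[0.004, 0.003, 1.0], [-1.0, -0.003, 0.004], [0.003, -1.0, 0.003]]
ft_force: [-0.5, 0.2, -0.5]
grip_width: -0.0
```

```bash
python3 - <<'E'
from h import *
w=shot('wrist','w12');q=shot('side','s12');t=shot('top','t12');s=env.observe();print(s['time_s'],s['position'],s['ft_force'])
cv2.imwrite('pics/z12.png',np.hstack([cv2.resize(load(f)['img'][280:340,145:211,::-1],(264,240),interpolation=cv2.INTER_CUBIC) for f in('side0','s2','s12')]))
def m(f):
    i=load(f)['img'].astype(int)[285:345,145:211];k=(i[...,0]>100)&(i[...,1]<70)&(i[...,2]<80);y,x=np.nonzero(k);return x.mean()+145,y.mean()+285,len(x)
for f in('side0','s2','s12'):print(f,m(f))
E
```

```text
14.8833 [ 0.40763706 -0.20400917  0.26628472] [ 0.25466323  0.21187084 -0.15336358]
side0 (np.float64(173.35752688172045), np.float64(309.05913978494624), 372)
s2 (np.float64(174.09459459459458), np.float64(312.1), 370)
s12 (np.float64(173.64116094986807), np.float64(309.08179419525067), 379)
```

View pics/z12.png

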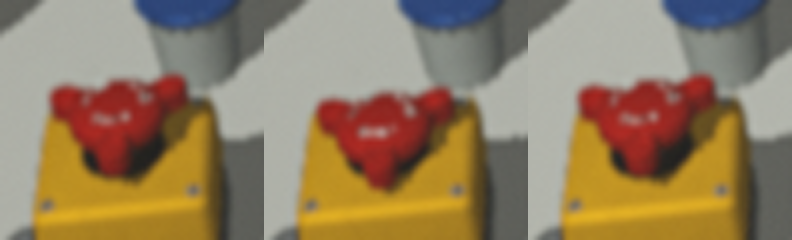

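View pics/s12.png

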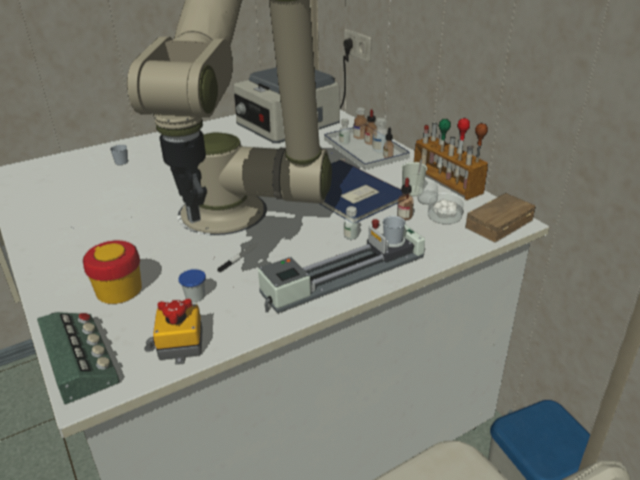

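```bash
python3 - <<'E'
from h import *
w=load('w6');print(onz(w,320,90,.09),onz(w,320,88,.09))
cv2.imwrite('pics/z13.png',cv2.resize(load('s12')['img'][205:280,350:440,::-1],(720,600),interpolation=cv2.INTER_CUBIC))
E
```

```text
[0.43157488 0.20624595 0.09      ] [0.43157461 0.20755517 0.09      ]
```

View pics/z13.png

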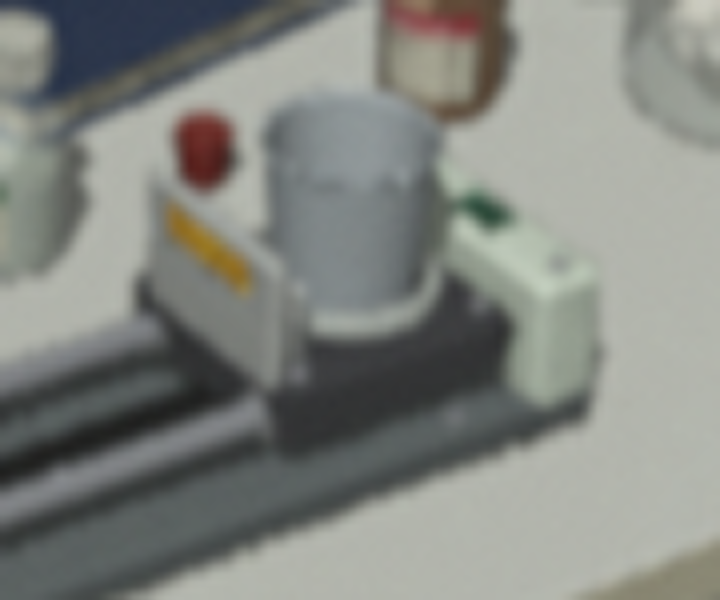

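```bash
python3 -c "
from h import *
env.close_job();print(env.observe()['time_s'])"
```

```text
the job is handed in; nothing more can be done
the job is handed in; nothing more can be done
```

I did the job in the order asked and handed it in at about 15 s of the 61 s allowed.

- **Press:** I pressed the red button straight down with shut fingertips. It met its end stop at about 14 N and stayed about 8 mm lower in the side view after I let go.
- **Push:** I pushed the carriage by its push plate at 1.5 to 3 N until it stalled against the buffers. The last reading there was about 16 N. I then backed off, and the last pictures show it against the end block with the cup seated.
- **Turn:** I pushed one wing clockwise until the head rose, then withdrew. In the side view the head was back at its starting height and angle (309.1 px at the start, 312.1 px latched, 309.1 px at the end).

The arm ended clear of everything, with the wrist force near zero. The bystanders looked unmoved in the last side view.

Two measurements did not agree fully:
- **Plate position:** The wrist camera put the plate face 1 to 2 mm short of where the stalled fingertip implied. That is within the camera's calibration error, so I took the stall force as the sign that the carriage was home.
- **Button centre:** My second automatic estimate of the button's centre was a few millimetres off because the finger partly hid the head. I used the first one.

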